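# Present the marked cartridge to the inspection camera

### The arm

A 6-joint arm with a two-finger parallel gripper is mounted at the origin on the work surface. World frame = base frame: x ahead of the robot, y to its left, z up, the work surface at z = 0. Lengths are in mm, angles in rad, forces in N, time in s.
With the tool pointing down it reaches from about 300 to 775 mm from the base axis. Payload 14.6 kg.
Tool frame: the origin (TCP) lies midway between the tips of the shut fingers; the grasp point (between the pads) lies 19 mm behind it; z points along the fingers, y is the line along which they close (so a half turn about z gives the same grasp; the last joint's range is limited). The gripper opens to 94 mm and grips with 3 to 60 N. Pads are 16 mm wide; open, the fingers measure 119 mm over their backs; the gripper's body (75 mm by 177 mm) begins 78 mm behind the grasp point.
Start: joints at [1.096, 0.3, 1.521, -0, 1.321, -0.067], TCP at [218.121, 504.888, 205.446] pointing down, gripper open.
Joint ranges: [-3.03, 3.03], [-0.79, 2.21], [0.23, 2.52], [-1.04, 4.18], [0, 3.07], [-2.55, 2.55]. Speed limits (rad/s): [2.22, 2.22, 2.57, 3.14, 3.14, 3.14].

### API

Orientations are given as [roll, pitch, yaw] about the fixed x, y, z axes, in that order (R = Rz(yaw) Ry(pitch) Rx(roll)).
In Python, from cell import * gives the robot as it stands. The module is installed in compiled form; this text tells all that it offers.
- The arm moves only by the tool servo_tool, never from a script. Its argument "motion" is a list of rows, each an object of numbers: "wx", "wy", "wz": the turn, a rotation vector about the tool's x, y, z in units of 2 rad (1.0 is 2 rad); "dx", "dy", "dz": the shift along the tool's x, y, z in units of 10 cm (1.0 is 10 cm); "fingers": the closure, from -1 (fully open) to 1 (shut). In form: [{"wx": .., "wy": .., "wz": .., "dx": .., "dy": .., "dz": .., "fingers": ..}, ...]. A call has 1 to 10 rows; each row is the pose to reach, as a shift and turn from the pose commanded when the call began, along the tool's axes at that moment; what a row does not reach only later rows make up. A row lasts 1/10 s, in which the tool goes at most 50 mm and 8.59 degrees, less where a joint would pass 70% of its speed; a pose out of reach is approached as far as the arm can. A call with a number of a shift or a turn outside -1 to 1 is refused whole. A call with a gripper value outside its range is refused whole. The fingers move at their own pace and stop on an object; "newtons" is the grip in N (left out, the last holds). Time passes only in rows, so rows that repeat a pose let the fingers close. It gives the time, the measured TCP pose, the force, the opening and the grip force at its end, in the units of the state.
- read_state(): the state, without advancing time (a new reading comes with each control period).
- camera(name): name is "scene" or "top" or "wrist"; returns a dict with "image" (420x560x3 uint8, red, green, blue), "fx", "fy", "cx", "cy" (pixels), "R" (3x3) and "t" (3): a world point X has camera coordinates R X + t. Camera axes: x right, y down, z forward; pixel columns grow to the right and rows downward; lengths in mm; the calibration is good to about 2 mm. A picture is of the moment at which its call begins. There is no depth.
- sign_off(): hands the job in; it is judged then, once.
Trained networks look in a picture, given as the dict that the camera call returned (one of the last four; its "shot" number tells which), for a name from the list of things; names that differ only in an ending like _2 or _b are one class to them, and where a whole thing is asked for, a point or a joint stands for the part that bears it (a point fixed in the world has none). Each returns a list of dicts, best first, with "conf" (0 to 1); they miss things now and then, are a little off and sometimes report something else, mostly with a low value. They report only what shows in the picture. A call takes as long as a camera call.
- spot_in(query, picture): "location" ([column, row] in pixels, amid what is visible of it).
- trace(query, picture): "pixels" (420x560 bool, what is visible of it) and "location" ([column, row] in pixels, amid what is visible of it).
The state is a dict: "clock": time; "joints": joint angles; "qd": joint speeds; "effort": joint torques, N m; "eef_pos": TCP position; "eef_rot": TCP orientation; "wrist_force": force on the tool from outside, world axes, zero at the start; "moment": the same for the moment, N m; "finger_gap": finger opening in mm; "finger_force": force on a finger pad.
Only numpy, scipy, OpenCV 4.12 (cv2) and the standard library are available. Lean on these libraries where they do the work, as an engineer would, in place of code of your own. Each camera call takes 0.05 s, during which the arm holds its last target. There are 200 camera calls.

### The job

Pull the cartridge with the orange collar out of the white fixture block and show it to the inspection camera: the tip of its brass side port 14 cm straight in front of the lens (over the yellow disc), the port pointing squarely into the tilted lens and the cartridge's cap end up in the camera's view, so that the cartridge leans back by the camera's own tilt. Finish while still holding it there in the air, motionless, in the gripper. Do not bump the camera or its stand, and leave the other cartridges and the loose things on the bench where they are.

Things in the scene. Friction and masses are not known exactly. Their poses are not given: they have to be found in the camera images.
- cart_orange: Cartridge to show: upright dark steel cylinder 134 mm tall, 0.3 kg, the only one with orange collar and cap face. Origin: centre of underside; z along its axis to the cap, x out along its brass side port. Body 34 mm diameter up to z 84, cone to 92, round neck (grip here) 22 mm diameter z 92 to 130. Starts loose in a 30 mm deep pocket, foot 15 mm above the bench, port any way round.
- port_tip (a point): Centre of the end face (black hole) of the orange cartridge's port, a brass stub of 15 mm diameter; at x 26, y 0, z 60 mm in the cartridge's frame (same axes).
- port_root (a point): Point on the orange cartridge's axis at port height (x 0, y 0, z 60 mm in its frame; same axes).
- neck (a point): Middle of the orange cartridge's neck to grip, on its axis 114 mm above the foot (same axes as the cartridge).
- block: White plastic fixture block fixed to the bench, 170 x 260 x 45 mm (x, y, z), steel jaws at both ends of y; origin centre of its underside. Six pockets 36 mm wide and 30 mm deep at x -42.5 / +42.5 and y -85 / 0 / +85 mm; four hold cartridges, two are empty; which cartridge stands in which pocket varies.
- stand: Camera stand fixed to the bench: aluminium base plate 320 x 110 x 10 mm, from x -80 to +240 mm in its frame; origin on the bench under the centre of a 44 mm yellow disc with black dot, which lies straight below the focus point; a 24 mm steel post at x +205 mm carries the blue camera. Front faces its own -x.
- camera: Blue camera (box 75 x 55 x 55 mm, black lens barrel 42 mm wide) fixed on the stand. Origin: centre of lens face, 121 mm in x from the disc, 250 mm above the bench. Looks along its own -x, 30 degrees below level; z is the picture's up; reaches from x 0 to +120 mm. A cartridge shown properly has its axes parallel to the camera's (port +x to the lens).
- lens (a point): Centre of the lens face, the camera body's origin (same axes).
- focus (a point): Focus point, 140 mm straight in front of the lens (camera frame x -140 mm), 180 mm above the bench and above the yellow disc; an empty point in the air where the port's tip must come (same axes as the camera).
- cart_a: Bystander: another cartridge of the same shape and size with a bare steel collar, standing in another pocket of the block; origin centre of its underside. Leave in place.
- cart_b: Bystander: another cartridge of the same shape and size with a bare steel collar, standing in another pocket of the block; origin centre of its underside. Leave in place.
- cart_c: Bystander: another cartridge of the same shape and size with a bare steel collar, standing in another pocket of the block; origin centre of its underside. Leave in place.
- wrench: Bystander: loose open-ended wrench lying flat on the bench, about 180 mm long. Leave in place.
- grease: Bystander: loose yellow can, 60 mm diameter, 100 mm tall, standing on the bench. Leave in place.
- collar: Bystander: loose steel ring 48 mm diameter, 20 mm tall, on the bench. Leave in place.

How it is judged:
By the outcome, as a careful person would: the job done as asked, in the order asked, and still so for the second after the job is handed in, while the arm keeps its last pose, push and grip.
It also fails if it takes over 42 s, if anything falls off the work surface, if the arm or the gripper's body presses on something with over 40 N, if the wrist force passes 120 N, or if a joint passes its speed limit or range.

## Working session

There is one attempt and no reset: what is moved stays moved. The work goes in short steps, Python scripts to look and compute and a tool call to move; the robot and the scene stay as the last step left them, time stands still between calls to the robot, and variables do not carry over. Pictures are saved under pics/ and viewed, at most 10 in all, crops included, and the job is handed in when it is done.

Besides the shell and the picture viewer there is one more tool, called after "Emit:" as name([rows], argument=value, ...), one row to a line, values as JSON. servo_tool: Moves the arm, as the interface text tells. Its arguments: {"type":"object","properties":{"motion":{"type":"array","items":{"type":"object","properties":{"wx":{"type":"number"},"wy":{"type":"number"},"wz":{"type":"number"},"dx":{"type":"number"},"dy":{"type":"number"},"dz":{"type":"number"},"fingers":{"type":"number"}}}},"newtons":{"type":"number"}},"required":["motion"]}

```bash
mkdir -p pics; cat > h.py <<'E'
from cell import *
import numpy as np, cv2
from scipy.spatial.transform import Rotation as Ro
def ray(c,p):
    R=np.array(c["R"]);t=np.array(c["t"])
    d=R.T@np.array([(p[0]-c["cx"])/c["fx"],(p[1]-c["cy"])/c["fy"],1.]);return -R.T@t,d/np.linalg.norm(d)
def atz(c,p,z):
    o,d=ray(c,p);return o+d*(z-o[2])/d[2]
def tri(*cp):
    A=np.zeros((3,3));b=np.zeros(3)
    for c,p in cp:
        o,d=ray(c,p);M=np.eye(3)-np.outer(d,d);A+=M;b+=M@o
    X=np.linalg.solve(A,b)
    return X,[np.round(np.linalg.norm((np.eye(3)-np.outer(d,d))@(X-o)),1) for o,d in (ray(c,p) for c,p in cp)]
def proj(c,X):
    q=np.array(c["R"])@np.array(X)+np.array(c["t"]);return np.array([c["fx"]*q[0]/q[2]+c["cx"],c["fy"]*q[1]/q[2]+c["cy"]])
def save(c,n,box=None,s=1):
    im=c["image"][...,::-1]
    if box: im=im[box[1]:box[3],box[0]:box[2]]
    cv2.imwrite("pics/"+n,cv2.resize(im,None,fx=s,fy=s,interpolation=cv2.INTER_CUBIC))
E
python3 - <<'E'
from h import *
np.set_printoptions(precision=1,suppress=True)
s=camera("scene");t=camera("top")
ims=np.vstack([s["image"],t["image"]])[...,::-1]
cv2.imwrite("pics/a.png",s["image"][...,::-1]);cv2.imwrite("pics/b.png",t["image"][...,::-1])
for c,n in((s,"scene"),(t,"top")):
    print(n,"campos",ray(c,(c["cx"],c["cy"])),c["fx"])
    for q in ["cart_orange","port_tip","port_root","neck","block","stand","camera","lens","cart_a","wrench","grease","collar"]:
        print(q,[(np.round(r["location"],1).tolist(),round(r["conf"],2)) for r in spot_in(q,c)[:4]])
E
```

```text
scene campos (array([1501.6, -343.7,  903.3]), array([-0.8,  0.3, -0.6])) 527.3971957324848
cart_orange [([331.0, 197.0], 0.89)]
port_tip [([332.9, 197.4], 0.58)]
port_root [([333.6, 194.4], 0.67)]
neck [([334.4, 195.0], 0.77), ([271.0, 233.4], 0.72)]
block [([361.3, 224.7], 0.71)]
stand [([217.4, 270.6], 0.88), ([223.0, 211.9], 0.45)]
camera [([221.7, 214.7], 0.7)]
lens [([222.2, 210.7], 0.8)]
cart_a [([391.1, 182.5], 0.91), ([403.6, 202.9], 0.58), ([378.9, 207.4], 0.58)]
wrench [([269.6, 234.0], 0.65)]
grease [([304.2, 280.5], 0.62), ([331.9, 197.3], 0.45)]
collar [([284.7, 263.4], 0.77)]
top campos (array([ 326.6,  -22.1, 1157.7]), array([ 0.2,  0. , -1. ])) 437.1146336265284
cart_orange [([203.8, 255.0], 0.73)]
port_tip [([207.5, 254.7], 0.58)]
port_root [([204.9, 250.2], 0.84), ([182.0, 238.1], 0.75)]
neck [([202.6, 253.5], 0.84)]
block [([182.6, 237.9], 0.66)]
stand [([364.8, 208.0], 0.65)]
camera [([370.7, 152.0], 0.83), ([204.6, 252.2], 0.26)]
lens [([374.8, 152.7], 0.79), ([364.5, 207.6], 0.18)]
cart_a [([138.8, 249.3], 0.9), ([173.7, 217.1], 0.87), ([141.9, 215.5], 0.51)]
wrench [([278.0, 263.5], 0.69)]
grease [([288.4, 176.0], 0.81)]
collar [([285.1, 220.3], 0.56), ([206.5, 250.8], 0.32), ([275.8, 266.9], 0.3)]
```

View pics/a.png

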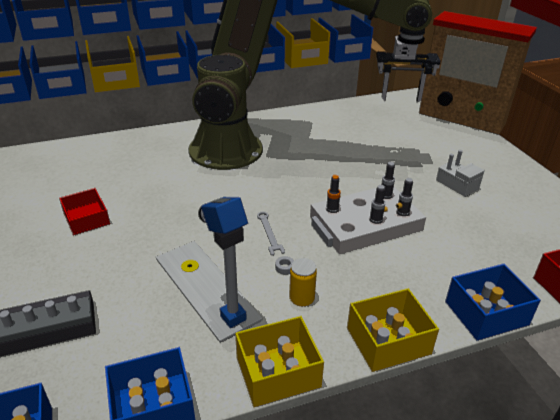

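View pics/b.png

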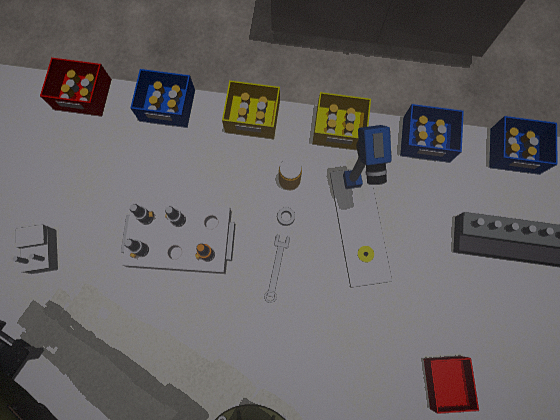

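The scene view shows the orange cartridge at about (333,195) and the camera stand's disc at (190,266). The top view has the orange cartridge at (204,252), its neighbouring pockets at (175,254) and (211,222) empty, and the disc at (366,254). The stand runs up to the camera at (374,152).

```bash
python3 - <<'E'
from h import *
np.set_printoptions(precision=2,suppress=True)
s=camera("scene");t=camera("top")
st=read_state();print(st["eef_pos"],st["eef_rot"],st["joints"],st["finger_gap"])
def blob(c,lo,hi,box):
    hsv=cv2.cvtColor(c["image"],cv2.COLOR_RGB2HSV);m=cv2.inRange(hsv,lo,hi);k=np.zeros_like(m);x0,y0,x1,y1=box;k[y0:y1,x0:x1]=m[y0:y1,x0:x1]
    ys,xs=np.nonzero(k);return np.array([(xs.min()+xs.max())/2,(ys.min()+ys.max())/2]),len(xs)
dt,n1=blob(t,(20,120,100),(35,255,255),(345,235,390,275));ds,n2=blob(s,(20,120,100),(35,255,255),(165,250,215,285))
print("disc",dt,n1,ds,n2,tri((t,dt),(s,ds)),atz(t,dt,10),atz(s,ds,10))
L=[(x["lens"] if 0 else None) for x in []]
for q in["neck","cart_orange","lens","camera"]:
    a=spot_in(q,t)[0]["location"];b=spot_in(q,s)[0]["location"];print(q,a,b,tri((t,a),(s,b)))
m=trace("stand",t)[0]["pixels"].astype(np.uint8)
for z in (10,):
    ys,xs=np.nonzero(m);P=np.array([atz(t,(x,y),z)[:2] for x,y in zip(xs,ys)])
    r=cv2.minAreaRect(P.astype(np.float32));print("stand rect",r,cv2.boxPoints(r))
m=trace("block",t)[0]["pixels"]
ys,xs=np.nonzero(m);P=np.array([atz(t,(x,y),45)[:2] for x,y in zip(xs,ys)]).astype(np.float32);r=cv2.minAreaRect(P);print("block",r)
hs=cv2.resize(t["image"][110:300,330:420],None,fx=4,fy=4,interpolation=2);bl=cv2.resize(t["image"][190:285,115:245],None,fx=3.4,fy=3.4,interpolation=2)
im=np.zeros((600,800,3),np.uint8);hs=cv2.resize(hs,None,fx=.78,fy=.78);im[:hs.shape[0],:hs.shape[1]]=hs;im[:bl.shape[0],300:300+bl.shape[1]]=bl
bl=cv2.resize(s["image"][170:220,310:370],None,fx=5,fy=5,interpolation=2);im[340:590,300:600]=bl
cv2.imwrite("pics/c.png",im[...,::-1])
E
```

```text
[218.11 504.89 205.45] [-3.14 -0.    2.73] [ 1.1   0.3   1.52  0.    1.32 -0.07] 93.9656431974318
disc [365.5 253.5] 188 [189.5 265.5] 159 (array([ 532.25, -227.19,   10.83]), [np.float64(0.8), np.float64(0.8)]) [ 532.22 -228.14   10.  ] [ 531.65 -226.31   10.  ]
neck [204.4, 250.8] [336.8, 195.5] (array([470.36, 185.1 ,  88.5 ]), [np.float64(5.0), np.float64(5.0)])
cart_orange [206.8, 254.2] [331.4, 195.3] (array([462.32, 175.77,  86.29]), [np.float64(2.5), np.float64(2.5)])
lens [277.3, 265.4] [222.8, 211.5] (array([448.2 , -58.7 ,  85.26]), [np.float64(56.9), np.float64(56.9)])
camera [371.7, 151.1] [222.0, 212.8] (array([ 703.82, -172.3 ,  284.99]), [np.float64(1.3), np.float64(1.3)])
stand rect ((671.7926635742188, -200.42471313476562), (463.3352966308594, 171.0966339111328), 4.156521797180176) [[ 434.53 -131.89]
 [ 446.94 -302.54]
 [ 909.05 -268.96]
 [ 896.65  -98.31]]
block ((501.5905456542969, 261.90032958984375), (174.2091064453125, 286.3910827636719), 4.371644973754883)
```

View pics/c.png

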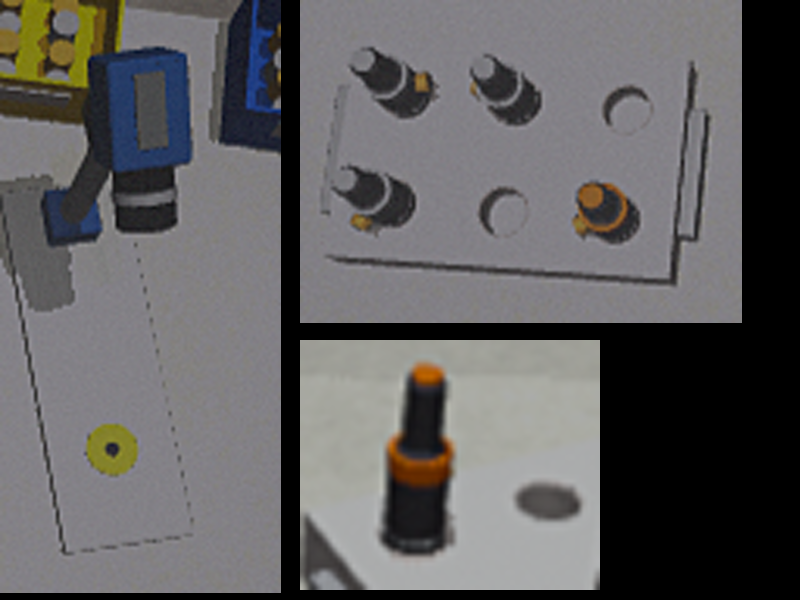

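The crops show the orange port pointing left and down in the top image (+y, -x), at about crop (582,226). The stand plate's front corners are at crop (65,552) and (192,535).

```bash
python3 - <<'E'
from h import *
np.set_printoptions(precision=2,suppress=True)
s=camera("scene");t=camera("top");w=camera("wrist")
f=lambda x,y:(330+x/3.12-.3,110+y/3.12-.3)
P=[atz(t,f(*p),10)[:2] for p in((65,552),(192,535),(8,195),(137,245))];print(P)
a=lambda v:np.degrees(np.arctan2(v[1],v[0]))
print("edge angs",a(P[2]-P[0]),a(P[3]-P[1]),"front",a(P[0]-P[1])-90, np.linalg.norm(P[0]-P[1]))
ct=(200.3,247.4);cs=(335.6,176.8)
print("cap",tri((t,ct),(s,cs)),atz(t,ct,149),atz(s,cs,149))
g=lambda x,y:(115+(x-300)/3.4-.3,190+y/3.4-.3)
pt=atz(t,g(580,228),75);print("port",pt)
o,d=ray(w,(w["cx"],w["cy"]));st=read_state()
R=Ro.from_euler("xyz",st["eef_rot"]).as_matrix();print("wrist cam in tool",R.T@(o-st["eef_pos"]),R.T@d,w["fx"]);print(R)
# lens tri: trace lens
print("camera lens",[ (x["location"],x["conf"]) for x in spot_in("lens",t)],[ (x["location"],x["conf"]) for x in spot_in("lens",s)])
b=np.array([x["location"] for x in spot_in("lens",s)][0])
print(tri((t,(375.5,180)),(s,b)))
E
```

```text
[array([ 440.21, -197.78]), array([ 469.19, -301.57]), array([ 745.33, -115.49]), array([ 715.36, -233.13])]
edge angs 15.094672856165452 15.536768906919194 front 15.602940508430748 107.75834050152206
cap (array([467.82, 181.41, 148.02]), [np.float64(1.5), np.float64(1.5)]) [467.17 179.74 149.  ] [469.14 182.38 149.  ]
port [453.16 198.23  75.  ]
wrist cam in tool [  82.55   -1.99 -180.28] [-0.29 -0.    0.96] 349.7330892427975
[[-0.92  0.4   0.  ]
 [ 0.4   0.92  0.  ]
 [-0.    0.   -1.  ]]
camera lens [([376.3, 152.5], 0.79), ([141.9, 211.7], 0.33)] [([221.7, 211.7], 0.71), ([334.8, 195.1], 0.22)]
(array([ 655.  , -177.4 ,  254.34]), [np.float64(13.5), np.float64(13.5)])
```

Emit:
servo_tool([
  {"dx": -0.5,"dy": -0.28,"dz": -0.06},
  {"dx": -1,"dy": -0.55,"dz": -0.12},
  {"dx": -1,"dy": -0.55,"dz": -0.12},
  {"dx": -1,"dy": -0.55,"dz": -0.12},
])

```text
schema error: expected keys wx, wy, wz, dx, dy, dz, fingers
```

Emit:
servo_tool([
  {"dx": -0.5,"dy": -0.28,"dz": -0.06},
  {"dx": -1,"dy": -0.55,"dz": -0.12},
  {"dx": -1,"dy": -0.55,"dz": -0.12},
  {"dx": -1,"dy": -0.55,"dz": -0.12},
])

```text
schema error: expected keys wx, wy, wz, dx, dy, dz, fingers
```

Emit:
servo_tool([
  {"dx": -0.5,"dy": -0.28},
  {"dx": -1,"dy": -0.55},
  {"dx": -1,"dy": -0.55},
  {"dx": -1,"dy": -0.55},
])

```text
schema error: expected keys wx, wy, wz, dx, dy, dz, fingers
```

Emit:
servo_tool([
  {"dx": -0.3,"dy": -0.17,"wz": 0.07},
  {"dx": -0.58,"dy": -0.33,"wz": 0.145},
  {"dx": -0.58,"dy": -0.33,"wz": 0.145},
  {"dx": -0.58,"dy": -0.33,"wz": 0.145},
  {"dx": -0.58,"dy": -0.33,"wz": 0.145},
  {"dx": -0.58,"dy": -0.33,"wz": 0.145},
])

```text
schema error: expected keys wx, wy, wz, dx, dy, dz, fingers
```

```bash
python3 - <<'E'
from h import *
np.set_printoptions(precision=2,suppress=True)
st=read_state();print(st["clock"],st["eef_pos"],st["eef_rot"],st["joints"])
w=camera("wrist");save(w,"d.png")
for q in ["cart_orange","port_tip","port_root","neck"]: print(q,[(np.round(r["location"],1).tolist(),round(r["conf"],2)) for r in spot_in(q,w)[:4]])
for n,X in dict(cap=(468,181,149),tip=(453,198,75),foot=(468,181,45)).items(): print(n,proj(w,X))
E
```

```text
2.2 [218.13 504.88 205.47] [ 3.14 -0.    2.73] [ 1.1   0.3   1.52  0.    1.32 -0.07]
cart_orange []
port_tip []
port_root []
neck []
cap [ 90.07 558.47]
tip [128.45 469.73]
foot [132.94 458.24]
```

View pics/d.png

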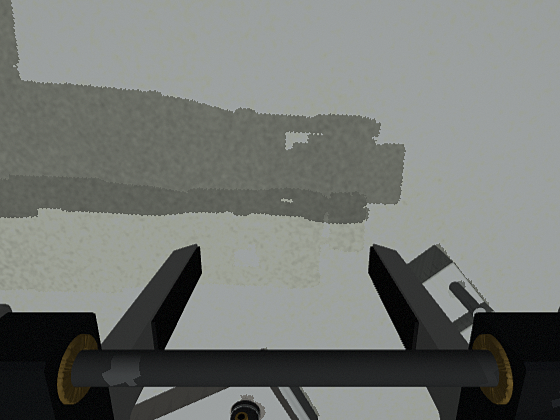

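The motion calls were refused because every row needs all seven keys. The wrist view shows only bare bench, so the arm hasn't moved. I'll resend with full rows.

Emit:
servo_tool([
  {"wx": 0,"wy": 0,"wz": 0,"dx": -0.5,"dy": -0.28,"dz": -0.06,"fingers": -1},
  {"wx": 0,"wy": 0,"wz": 0,"dx": -1,"dy": -0.55,"dz": -0.12,"fingers": -1},
  {"wx": 0,"wy": 0,"wz": 0,"dx": -1,"dy": -0.55,"dz": -0.12,"fingers": -1},
  {"wx": 0,"wy": 0,"wz": 0,"dx": -1,"dy": -0.55,"dz": -0.12,"fingers": -1},
])

```text
clock: 2.85
eef_pos: [289.2, 413.8, 218.0]
eef_rot: [3.141, 0.0, 2.731]
wrist_force: [-0.3, -0.2, -0.7]
finger_gap: 94.0
finger_force: 0.0
```

Emit:
servo_tool([
  {"wx": 0,"wy": 0,"wz": 0,"dx": -0.5,"dy": -0.28,"dz": -0.06,"fingers": -1},
  {"wx": 0,"wy": 0,"wz": 0,"dx": -1,"dy": -0.55,"dz": -0.12,"fingers": -1},
  {"wx": 0,"wy": 0,"wz": 0,"dx": -1,"dy": -0.55,"dz": -0.12,"fingers": -1},
  {"wx": 0,"wy": 0,"wz": 0,"dx": -1,"dy": -0.55,"dz": -0.12,"fingers": -1},
])

```text
clock: 3.25
eef_pos: [358.7, 324.4, 229.6]
eef_rot: [3.141, 0.0, 2.732]
wrist_force: [-0.5, 0.5, -0.6]
finger_gap: 94.2
finger_force: 0.0
```

Emit:
servo_tool([
  {"wx": 0,"wy": 0,"wz": 0,"dx": -0.5,"dy": -0.28,"dz": 0,"fingers": -1},
  {"wx": 0,"wy": 0,"wz": 0,"dx": -1,"dy": -0.55,"dz": 0,"fingers": -1},
  {"wx": 0,"wy": 0,"wz": 0,"dx": -1,"dy": -0.55,"dz": 0,"fingers": -1},
  {"wx": 0,"wy": 0,"wz": 0,"dx": -1,"dy": -0.55,"dz": 0,"fingers": -1},
])

```text
clock: 3.65
eef_pos: [428.3, 234.7, 229.0]
eef_rot: [-3.141, -0.001, 2.732]
wrist_force: [0.6, 0.5, 0.6]
finger_gap: 93.7
finger_force: 0.0
```

Emit:
servo_tool([
  {"wx": 0,"wy": 0,"wz": 0.07,"dx": -0.3,"dy": -0.17,"dz": 0,"fingers": -1},
  {"wx": 0,"wy": 0,"wz": 0.145,"dx": -0.58,"dy": -0.33,"dz": 0,"fingers": -1},
  {"wx": 0,"wy": 0,"wz": 0.145,"dx": -0.58,"dy": -0.33,"dz": 0,"fingers": -1},
  {"wx": 0,"wy": 0,"wz": 0.145,"dx": -0.58,"dy": -0.33,"dz": 0,"fingers": -1},
  {"wx": 0,"wy": 0,"wz": 0.145,"dx": -0.58,"dy": -0.33,"dz": 0,"fingers": -1},
  {"wx": 0,"wy": 0,"wz": 0.145,"dx": -0.58,"dy": -0.33,"dz": 0,"fingers": -1},
])

```text
clock: 4.25
eef_pos: [467.6, 182.5, 229.5]
eef_rot: [3.141, -0.0, 2.447]
wrist_force: [0.4, 0.5, 0.2]
finger_gap: 94.1
finger_force: 0.0
```

```bash
python3 - <<'E'
from h import *
np.set_printoptions(precision=2,suppress=True)
st=read_state();print(st["clock"],st["eef_pos"],st["eef_rot"],st["joints"])
w=camera("wrist");save(w,"e.png")
for q in ["cart_orange","port_tip","port_root","neck"]: print(q,[(np.round(r["location"],1).tolist(),round(r["conf"],2)) for r in spot_in(q,w)[:4]])
for n,X in dict(cap=(468,181,149),tip=(453,198,75),foot=(468,181,45)).items(): print(n,proj(w,X))
np.save("w1.npy",dict((k,w[k]) for k in w),allow_pickle=True)
E
```

```text
4.25 [467.59 182.46 229.51] [ 3.14 -0.    2.45] [ 0.3   0.17  1.62  0.    1.35 -0.58]
cart_orange []
port_tip [([281.6, 200.3], 0.86)]
port_root [([281.6, 195.6], 0.93), ([294.9, 401.0], 0.43)]
neck [([286.1, 198.0], 0.84), ([162.0, 408.7], 0.46), ([429.8, 63.0], 0.31)]
cap [285.6  214.18]
tip [289.01 168.83]
foot [285.36 184.55]
```

View pics/e.png

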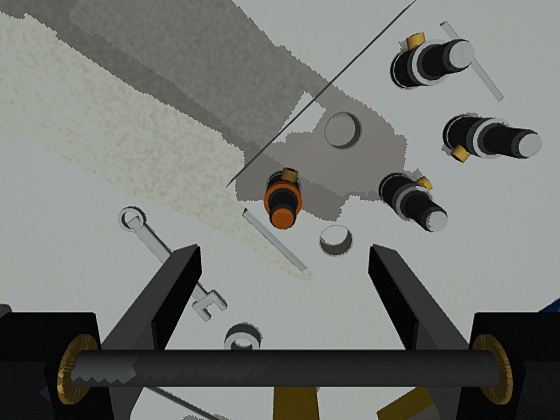

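The wrist view shows the orange cap face at about (282,218), the brass port at (290,173) above it, and nothing close around the cartridge. I'll refine the axis and port azimuth from these.

```bash
python3 - <<'E'
from h import *
np.set_printoptions(precision=2,suppress=True)
w=np.load("w1.npy",allow_pickle=True).item()
c=(282,218)
print("cap z149",atz(w,c,149))
cap=tri((w,c));
E
python3 - <<'E'
import sys;sys.path.insert(0,'.')
from h import *
np.set_printoptions(precision=2,suppress=True)
import os;os.chdir('.')
w=np.load("w1.npy",allow_pickle=True).item()
t=camera("top");s=camera("scene")
hsv=cv2.cvtColor(w["image"],cv2.COLOR_RGB2HSV)[155:240,255:315]
m=cv2.inRange(hsv,(3,150,60),(30,255,255));n,l,st,ce=cv2.connectedComponentsWithStats(m)
print([(np.round(ce[i]+[255,155],1),st[i][:5]) for i in range(1,n) if st[i][4]>8])
im=cv2.resize(w["image"][155:240,255:315],None,fx=7,fy=7,interpolation=2)
cv2.imwrite("pics/f.png",im[...,::-1])
E
```

```text
cap z149 [468.61 176.81 149.  ]
[(array([289., 175.]), array([ 26,  13,  17,  14, 148], dtype=int32)), (array([282.9, 193.6]), array([  9,  26,  38,  34, 374], dtype=int32)), (array([282.2, 218.1]), array([ 17,  53,  22,  21, 365], dtype=int32))]
```

View pics/f.png

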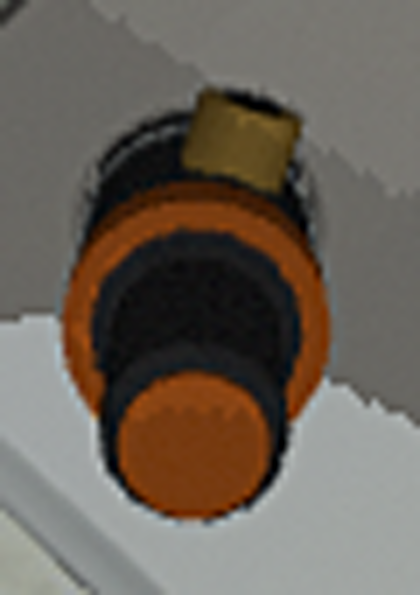

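The crop shows the cap face centre at (282.2,218.2), the port's end face at about (290.6,169.5), and port edges running (-20,72) in crop pixels. I'll work out the azimuth, then go down for a second, nearer wrist view.

Emit:
servo_tool([
  {"wx": 0,"wy": 0,"wz": 0,"dx": 0,"dy": 0,"dz": 0.3,"fingers": -1},
  {"wx": 0,"wy": 0,"wz": 0,"dx": 0,"dy": 0,"dz": 0.6,"fingers": -1},
  {"wx": 0,"wy": 0,"wz": 0,"dx": 0,"dy": 0,"dz": 0.6,"fingers": -1},
  {"wx": 0,"wy": 0,"wz": 0,"dx": 0,"dy": 0,"dz": 0.6,"fingers": -1},
])

```text
clock: 5.0
eef_pos: [468.4, 181.2, 170.2]
eef_rot: [-3.142, -0.0, 2.444]
wrist_force: [-0.1, 0.5, 0.7]
finger_gap: 93.9
finger_force: 0.0
```

```bash
python3 - <<'E'
from h import *
np.set_printoptions(precision=2,suppress=True)
w=np.load("w1.npy",allow_pickle=True).item()
w2=camera("wrist");t=camera("top");s=camera("scene")
hsv=cv2.cvtColor(w2["image"],cv2.COLOR_RGB2HSV)
m=cv2.inRange(hsv,(3,150,60),(30,255,255));m[:100]=0;m[:,:230]=0;m[:,340:]=0;n,l,st,ce=cv2.connectedComponentsWithStats(m)
B=[(np.round(ce[i],1),st[i][:5]) for i in range(1,n) if st[i][4]>40];print(B)
print(read_state()["eef_pos"])
a=np.array((282.2,218.2));
for c in [b[0] for b in B]: print(c,tri((w,a),(w2,c)),atz(w2,c,149))
e=np.array((290.6,169.5))
for ax in ((468.6,176.8),(468.3,179.6)):
    d=atz(w,e,75)[:2]-ax;print("tip dir",d,np.linalg.norm(d),np.degrees(np.arctan2(d[1],d[0])))
obs=np.degrees(np.arctan2(72,-20))
for th in range(110,160,5):
    u=np.array([np.cos(np.radians(th)),np.sin(np.radians(th)),0]);O=np.array([468.6,177.5,75])
    p=proj(w,O+26*u);q=proj(w,O+17*u);d=q-p;print(th,p,np.degrees(np.arctan2(d[1],d[0]))-obs)
save(w2,"g.png",(180,100,380,300),3)
E
```

```text
[(array([290.4, 188.1]), array([281, 180,  20,  17, 214], dtype=int32)), (array([282.9, 210.7]), array([260, 196,  46,  41, 585], dtype=int32)), (array([282.3, 246.1]), array([269, 233,  28,  27, 577], dtype=int32)), (array([297.3, 412.4]), array([275, 403,  46,  17, 585], dtype=int32))]
[468.91 181.34 171.04]
[290.4 188.1] (array([370.6 , 259.82, 534.75]), [np.float64(2.1), np.float64(2.1)]) [443.64 204.31 149.  ]
[282.9 210.7] (array([ 225.16,  388.99, 1122.18]), [np.float64(0.3), np.float64(0.3)]) [451.5  191.91 149.  ]
[282.3 246.1] (array([468.69, 176.98, 149.63]), [np.float64(0.0), np.float64(0.0)]) [468.9  176.81 149.  ]
[297.3 412.4] (array([424.97, 216.08, 326.08]), [np.float64(0.8), np.float64(0.8)]) [576.03 101.   149.  ]
tip dir [-14.11  21.96] 26.10487364845603 122.71942953584438
tip dir [-13.81  19.16] 23.620686310284356 125.77982164928913
110 [296.55 171.52] 15.410679823244124
115 [294.49 170.45] 10.317520943968631
120 [292.33 169.55] 5.203375325549828
125 [290.1  168.85] 0.07172121074508198
130 [287.81 168.33] -5.073353432187702
135 [285.49 168.02] -10.227285439513821
140 [283.14 167.91] -15.385194284530911
145 [280.8  168.01] -20.542055978336208
150 [278.47 168.3 ] -25.692884365834857
155 [276.18 168.8 ] -30.83291046355359
```

View pics/g.png

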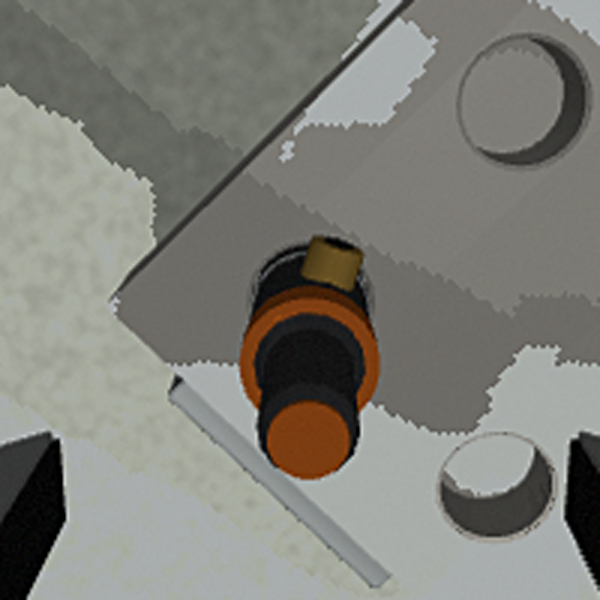

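The wrist triangulation puts the cap at (468.7,177,149.6), agreeing with the other views to about 2-3 mm. The port azimuth is about 124.5°. I'll descend to TCP z≈111, close, and lift.

Emit:
servo_tool([
  {"wx": 0,"wy": 0,"wz": 0,"dx": -0.017,"dy": -0.027,"dz": 0,"fingers": -1},
  {"wx": 0,"wy": 0,"wz": 0,"dx": -0.017,"dy": -0.027,"dz": 0.2,"fingers": -1},
  {"wx": 0,"wy": 0,"wz": 0,"dx": -0.017,"dy": -0.027,"dz": 0.4,"fingers": -1},
  {"wx": 0,"wy": 0,"wz": 0,"dx": -0.017,"dy": -0.027,"dz": 0.59,"fingers": -1},
  {"wx": 0,"wy": 0,"wz": 0,"dx": -0.017,"dy": -0.027,"dz": 0.59,"fingers": -1},
  {"wx": 0,"wy": 0,"wz": 0,"dx": -0.017,"dy": -0.027,"dz": 0.59,"fingers": -1},
])

```text
clock: 5.75
eef_pos: [468.1, 178.0, 111.3]
eef_rot: [3.141, 0.0, 2.444]
wrist_force: [-0.2, 0.1, 0.4]
finger_gap: 94.0
finger_force: 0.0
```

Emit:
servo_tool([
  {"wx": 0,"wy": 0,"wz": 0,"dx": 0,"dy": 0,"dz": 0,"fingers": 0.3},
  {"wx": 0,"wy": 0,"wz": 0,"dx": 0,"dy": 0,"dz": 0,"fingers": 0.5},
  {"wx": 0,"wy": 0,"wz": 0,"dx": 0,"dy": 0,"dz": 0,"fingers": 1},
  {"wx": 0,"wy": 0,"wz": 0,"dx": 0,"dy": 0,"dz": 0,"fingers": 1},
  {"wx": 0,"wy": 0,"wz": 0,"dx": 0,"dy": 0,"dz": 0,"fingers": 1},
  {"wx": 0,"wy": 0,"wz": 0,"dx": 0,"dy": 0,"dz": 0,"fingers": 1},
  {"wx": 0,"wy": 0,"wz": 0,"dx": 0,"dy": 0,"dz": 0,"fingers": 1},
  {"wx": 0,"wy": 0,"wz": 0,"dx": 0,"dy": 0,"dz": 0,"fingers": 1},
], newtons=40)

```text
clock: 6.55
eef_pos: [467.8, 178.0, 110.4]
eef_rot: [-3.142, -0.0, 2.444]
wrist_force: [0.1, -0.4, -0.8]
finger_gap: 33.7
finger_force: 0.0
```

Emit:
servo_tool([
  {"wx": 0,"wy": 0,"wz": 0,"dx": 0,"dy": 0,"dz": 0,"fingers": 1},
  {"wx": 0,"wy": 0,"wz": 0,"dx": 0,"dy": 0,"dz": 0,"fingers": 1},
  {"wx": 0,"wy": 0,"wz": 0,"dx": 0,"dy": 0,"dz": 0,"fingers": 1},
  {"wx": 0,"wy": 0,"wz": 0,"dx": 0,"dy": 0,"dz": 0,"fingers": 1},
  {"wx": 0,"wy": 0,"wz": 0,"dx": 0,"dy": 0,"dz": 0,"fingers": 1},
  {"wx": 0,"wy": 0,"wz": 0,"dx": 0,"dy": 0,"dz": 0,"fingers": 1},
], newtons=50)

```text
clock: 7.15
eef_pos: [467.8, 178.0, 110.4]
eef_rot: [-3.142, -0.0, 2.444]
wrist_force: [0.3, 0.5, -1.4]
finger_gap: 21.1
finger_force: 49.9
```

Emit:
servo_tool([
  {"wx": 0,"wy": 0,"wz": 0,"dx": 0,"dy": 0,"dz": -0.15,"fingers": 1},
  {"wx": 0,"wy": 0,"wz": 0,"dx": 0,"dy": 0,"dz": -0.35,"fingers": 1},
  {"wx": 0,"wy": 0,"wz": 0,"dx": 0,"dy": 0,"dz": -0.6,"fingers": 1},
  {"wx": 0,"wy": 0,"wz": 0,"dx": 0,"dy": 0,"dz": -0.85,"fingers": 1},
  {"wx": 0,"wy": 0,"wz": 0,"dx": 0,"dy": 0,"dz": -1,"fingers": 1},
  {"wx": 0,"wy": 0,"wz": 0,"dx": 0,"dy": 0,"dz": -1,"fingers": 1},
  {"wx": 0,"wy": 0,"wz": 0,"dx": 0,"dy": 0,"dz": -1,"fingers": 1},
])

```text
clock: 7.85
eef_pos: [467.5, 177.9, 209.6]
eef_rot: [-3.141, -0.001, 2.444]
wrist_force: [0.7, -0.4, -4.3]
finger_gap: 21.3
finger_force: 49.9
```

Emit:
servo_tool([
  {"wx": 0,"wy": 0,"wz": 0,"dx": 0,"dy": 0,"dz": -0.2,"fingers": 1},
  {"wx": 0,"wy": 0,"wz": 0,"dx": 0,"dy": 0,"dz": -0.4,"fingers": 1},
  {"wx": 0,"wy": 0,"wz": 0,"dx": 0,"dy": 0,"dz": -0.5,"fingers": 1},
  {"wx": 0,"wy": 0,"wz": 0,"dx": 0,"dy": 0,"dz": -0.5,"fingers": 1},
])

```text
clock: 8.25
eef_pos: [468.0, 178.0, 260.5]
eef_rot: [3.141, 0.0, 2.444]
wrist_force: [-0.1, -0.1, -3.0]
finger_gap: 21.3
finger_force: 49.9
```

```bash
cat > fin.py <<'E'
from h import *
np.set_printoptions(precision=2,suppress=True)
def goal(alpha,psi=15.4,disc=(532.2,-227.2),off=(0,0,95)):
    """alpha: port azimuth measured in tool frame from x_t toward y_t (deg); off: TCP in cart frame"""
    c,s=np.cos(np.radians(30)),np.sin(np.radians(30))
    Rc=Ro.from_euler("z",psi,degrees=True).as_matrix()@np.array([[c,0,-s],[0,1,0],[s,0,c]])
    # tool = cart * Rct ; tool z=-cart z; cart x in tool = (ca,sa,0)
    ca,sa=np.cos(np.radians(alpha)),np.sin(np.radians(alpha))
    cx=np.array([ca,sa,0]);cz=np.array([0,0,-1.]);cy=np.cross(cz,cx)
    Rtc=np.column_stack([cx,cy,cz])
    Rt=Rc@Rtc.T
    p=np.array([*disc,180.])+Rc@(np.array(off)-[26,0,60])
    return p,Rt
def delta(p,R):
    st=read_state();R0=Ro.from_euler("xyz",st["eef_rot"]).as_matrix()
    rv=Ro.from_matrix(R0.T@R).as_rotvec()
    return R0.T@(p-st["eef_pos"])/100, rv/2
E
python3 - <<'E'
from fin import *
st=read_state();print(st["clock"],st["eef_pos"],st["eef_rot"],st["joints"],st["finger_gap"])
# port az 124.5 world; x_t az 140, y_t az 50 -> alpha = 15.5
p,R=goal(15.5);print(p,Ro.from_matrix(R).as_euler("xyz"),np.round(R,3));print(delta(p,R))
E
```

```text
8.25 [467.97 178.04 260.49] [3.14 0.   2.44] [ 0.29  0.15  1.58 -0.    1.42 -0.58] 21.346501933463614
[ 493.62 -237.83  197.31] [ 2.99 -0.5   0.58] [[ 0.73  0.48  0.48]
 [ 0.48 -0.87  0.13]
 [ 0.48  0.13 -0.87]]
(array([-2.87, -3.02,  0.63]), array([-0.29,  0.1 ,  0.93]))
```

Emit:
servo_tool([
  {"wx": 0,"wy": 0,"wz": 0.07,"dx": -0.12,"dy": -0.14,"dz": 0,"fingers": 1},
  {"wx": 0,"wy": 0,"wz": 0.14,"dx": -0.24,"dy": -0.28,"dz": 0,"fingers": 1},
  {"wx": 0,"wy": 0,"wz": 0.21,"dx": -0.36,"dy": -0.43,"dz": 0,"fingers": 1},
  {"wx": 0,"wy": 0,"wz": 0.28,"dx": -0.48,"dy": -0.57,"dz": 0,"fingers": 1},
  {"wx": 0,"wy": 0,"wz": 0.35,"dx": -0.6,"dy": -0.71,"dz": 0,"fingers": 1},
  {"wx": 0,"wy": 0,"wz": 0.42,"dx": -0.72,"dy": -0.85,"dz": 0,"fingers": 1},
  {"wx": 0,"wy": 0,"wz": 0.5,"dx": -0.84,"dy": -1,"dz": 0,"fingers": 1},
  {"wx": 0,"wy": 0,"wz": 0.5,"dx": -0.84,"dy": -1,"dz": 0,"fingers": 1},
  {"wx": 0,"wy": 0,"wz": 0.5,"dx": -0.84,"dy": -1,"dz": 0,"fingers": 1},
])

```text
clock: 9.15
eef_pos: [467.6, 47.4, 259.4]
eef_rot: [-3.14, 0.0, 1.445]
wrist_force: [0.8, 0.5, -1.9]
finger_gap: 21.4
finger_force: 49.9
```

Emit:
servo_tool([
  {"wx": 0,"wy": 0,"wz": 0.07,"dx": -0.18,"dy": 0.02,"dz": 0,"fingers": 1},
  {"wx": 0,"wy": 0,"wz": 0.14,"dx": -0.36,"dy": 0.05,"dz": 0,"fingers": 1},
  {"wx": 0,"wy": 0,"wz": 0.21,"dx": -0.54,"dy": 0.07,"dz": 0,"fingers": 1},
  {"wx": 0,"wy": 0,"wz": 0.28,"dx": -0.7,"dy": 0.09,"dz": 0,"fingers": 1},
  {"wx": 0,"wy": 0,"wz": 0.35,"dx": -0.85,"dy": 0.11,"dz": 0,"fingers": 1},
  {"wx": 0,"wy": 0,"wz": 0.4,"dx": -0.99,"dy": 0.13,"dz": 0,"fingers": 1},
  {"wx": 0,"wy": 0,"wz": 0.4,"dx": -0.99,"dy": 0.13,"dz": 0,"fingers": 1},
  {"wx": 0,"wy": 0,"wz": 0.4,"dx": -0.99,"dy": 0.13,"dz": 0,"fingers": 1},
])

```text
clock: 9.95
eef_pos: [468.3, -51.7, 260.0]
eef_rot: [-3.141, 0.0, 0.648]
wrist_force: [0.1, 0.7, -3.7]
finger_gap: 21.5
finger_force: 49.9
```

Emit:
servo_tool([
  {"wx": 0,"wy": 0,"wz": 0,"dx": -0.15,"dy": 0.2,"dz": 0,"fingers": 1},
  {"wx": 0,"wy": 0,"wz": 0,"dx": -0.35,"dy": 0.45,"dz": 0,"fingers": 1},
  {"wx": 0,"wy": 0,"wz": 0,"dx": -0.5,"dy": 0.67,"dz": 0,"fingers": 1},
  {"wx": 0,"wy": 0,"wz": 0,"dx": -0.6,"dy": 0.8,"dz": 0,"fingers": 1},
  {"wx": 0,"wy": 0,"wz": 0,"dx": -0.6,"dy": 0.8,"dz": 0,"fingers": 1},
  {"wx": 0,"wy": 0,"wz": 0,"dx": -0.6,"dy": 0.8,"dz": 0,"fingers": 1},
])

```text
clock: 10.55
eef_pos: [468.4, -151.5, 260.2]
eef_rot: [-3.141, -0.0, 0.646]
wrist_force: [-1.1, 0.9, -3.2]
finger_gap: 21.5
finger_force: 49.9
```

```bash
python3 - <<'E'
from fin import *
st=read_state();print(st["clock"],st["eef_pos"],st["eef_rot"],st["joints"],st["finger_gap"])
p,R=goal(15.5);print(delta(p,R))
q=p+[0,0,50]-30*np.array([.964,.266,0]);print("pre",delta(q,R))
E
```

```text
10.55 [ 468.42 -151.53  260.22] [-3.14 -0.    0.65] [-0.39  0.13  1.6   0.    1.41  0.54] 21.52953168202036
(array([-0.32,  0.84,  0.63]), array([-0.08,  0.25,  0.05]))
pre (array([-0.6 ,  0.73,  0.13]), array([-0.08,  0.25,  0.05]))
```

Emit:
servo_tool([
  {"wx": -0.02,"wy": 0.06,"wz": 0.01,"dx": -0.15,"dy": 0.18,"dz": 0.03,"fingers": 1},
  {"wx": -0.04,"wy": 0.12,"wz": 0.02,"dx": -0.3,"dy": 0.36,"dz": 0.06,"fingers": 1},
  {"wx": -0.06,"wy": 0.18,"wz": 0.03,"dx": -0.45,"dy": 0.55,"dz": 0.1,"fingers": 1},
  {"wx": -0.08,"wy": 0.25,"wz": 0.05,"dx": -0.6,"dy": 0.73,"dz": 0.13,"fingers": 1},
  {"wx": -0.08,"wy": 0.25,"wz": 0.05,"dx": -0.6,"dy": 0.73,"dz": 0.13,"fingers": 1},
  {"wx": -0.08,"wy": 0.25,"wz": 0.05,"dx": -0.6,"dy": 0.73,"dz": 0.13,"fingers": 1},
])

```text
clock: 11.15
eef_pos: [463.8, -246.4, 247.3]
eef_rot: [2.996, -0.504, 0.58]
wrist_force: [0.5, 0.3, -1.6]
finger_gap: 20.9
finger_force: 49.9
```

```bash
python3 - <<'E'
from fin import *
st=read_state();print(st["clock"],st["eef_pos"],st["eef_rot"],st["joints"],st["finger_gap"])
p,R=goal(15.5);print(delta(p,R))
s=camera("scene");t=camera("top");w=camera("wrist")
R0=Ro.from_euler("xyz",st["eef_rot"]).as_matrix();a=np.radians(15.5)
tip=st["eef_pos"]+R0@np.array([26*np.cos(a),26*np.sin(a),35])
rt=st["eef_pos"]+R0@np.array([0,0,35.]);ft=st["eef_pos"]+R0@np.array([0,0,95.])
for n,c in(("s",s),("t",t),("w",w)): print(n,"tip",proj(c,tip),"root",proj(c,rt),"foot",proj(c,ft),[(x["location"],round(x["conf"],2)) for x in spot_in("port_tip",c)])
im=np.zeros((600,800,3),np.uint8)
def put(c,X,x,y,w_,h,k):
    u=proj(c,X).astype(int);u=np.clip(u,[w_//2,h//2],[560-w_//2,420-h//2]);b=c["image"][u[1]-h//2:u[1]+h//2,u[0]-w_//2:u[0]+w_//2];print("crop0",u-[w_//2,h//2],k)
    b=cv2.resize(b,None,fx=k,fy=k,interpolation=2);im[y:y+b.shape[0],x:x+b.shape[1]]=b
put(s,tip,0,0,80,100,5);put(t,tip,400,0,80,60,5);put(w,tip,400,300,160,120,2.5)
cv2.imwrite("pics/i.png",im[...,::-1])
E
```

```text
11.15 [ 463.84 -246.36  247.29] [ 3.   -0.5   0.58] [-0.79  0.04  1.81  0.52  1.08  0.04] 20.902875739627287
(array([0.02, 0.01, 0.59]), array([-0., -0.,  0.]))
s tip [174.46 185.96] root [170.75 186.  ] foot [178.93 210.58] [([173.4, 190.3], 0.75)]
t tip [387.67 252.2 ] root [388.14 263.38] foot [379.93 253.39] [([387.6, 265.0], 0.63)]
w tip [292.14 200.6 ] root [281.24 237.21] foot [281.9  210.49] [([282.6, 247.9], 0.63)]
crop0 [134 135] 5
crop0 [347 222] 5
crop0 [212 140] 2.5
```

View pics/i.png

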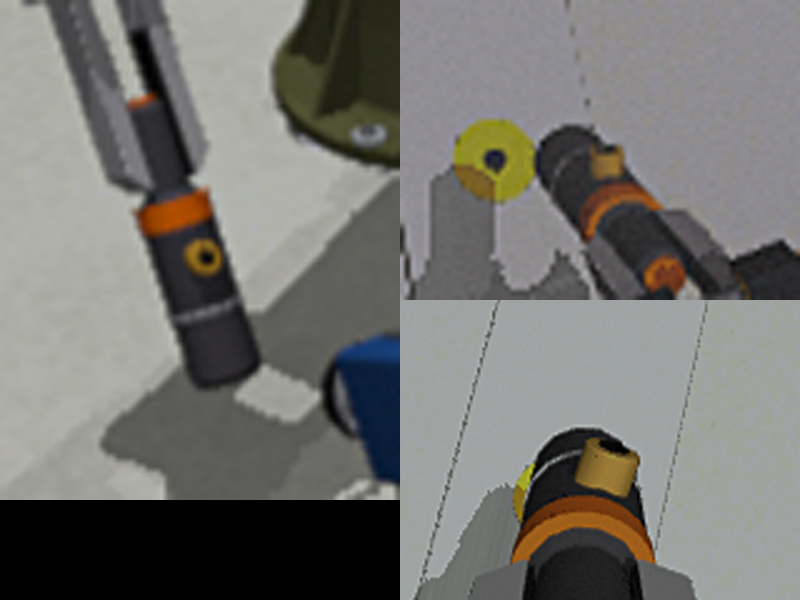

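All three views match the prediction: the scene tip is at (174.8,186.2) against a predicted (174.5,186.0), and the top tip is at (387.6,251.6) against (387.7,252.2). The wrist view hints that the port angle is 1-2° larger than assumed. I'll move in and then refine.

Emit:
servo_tool([
  {"wx": 0,"wy": 0,"wz": 0,"dx": 0,"dy": 0,"dz": 0.12,"fingers": 1},
  {"wx": 0,"wy": 0,"wz": 0,"dx": 0.01,"dy": 0,"dz": 0.3,"fingers": 1},
  {"wx": 0,"wy": 0,"wz": 0,"dx": 0.02,"dy": 0.01,"dz": 0.48,"fingers": 1},
  {"wx": 0,"wy": 0,"wz": 0,"dx": 0.02,"dy": 0.01,"dz": 0.59,"fingers": 1},
  {"wx": 0,"wy": 0,"wz": 0,"dx": 0.02,"dy": 0.01,"dz": 0.59,"fingers": 1},
  {"wx": 0,"wy": 0,"wz": 0,"dx": 0.02,"dy": 0.01,"dz": 0.59,"fingers": 1},
])

```text
clock: 12.05
eef_pos: [494.5, -238.4, 197.6]
eef_rot: [2.995, -0.506, 0.58]
wrist_force: [0.2, -0.6, -2.9]
finger_gap: 20.8
finger_force: 49.9
```

```bash
python3 - <<'E'
from fin import *
st=read_state();print(st["clock"],st["eef_pos"],st["eef_rot"],st["joints"],st["finger_gap"])
p,R=goal(15.5);print(delta(p,R))
s=camera("scene");t=camera("top");w=camera("wrist")
R0=Ro.from_euler("xyz",st["eef_rot"]).as_matrix()
def P(al,r,z,lat=0,e=0): # cart point: radius r along port, lateral lat, height z ; e shifts along y_t
    a=np.radians(al);return st["eef_pos"]+R0@np.array([r*np.cos(a)-lat*np.sin(a),r*np.sin(a)+lat*np.cos(a)+e,95-z])
im=np.zeros((600,800,3),np.uint8)
def put(c,X,x,y,w_,h,k,draw=True):
    u=proj(c,X).astype(int);u=np.clip(u,[w_//2,h//2],[560-w_//2,420-h//2])-[w_//2,h//2];b=c["image"][u[1]:u[1]+h,u[0]:u[0]+w_];print("crop0",u,k)
    b=cv2.resize(b,None,fx=k,fy=k,interpolation=2);im[y:y+b.shape[0],x:x+b.shape[1]]=b
tip=P(15.5,26,60)
put(w,tip,0,0,80,80,6);put(s,tip,490,0,50,70,6);
cv2.imwrite("pics/j.png",im[...,::-1])
for al in (12,15.5,19,23):
    print(al,"w tip",proj(w,P(al,26,60)),"base",proj(w,P(al,17,60)),"L/R end",proj(w,P(al,26,60,-7.5)),proj(w,P(al,26,60,7.5)),"s tip",proj(s,P(al,26,60)),"t",proj(t,P(al,26,60)))
print("collar axis w",proj(w,P(0,0,84)),"foot",proj(w,P(0,0,0)),"s axis z0,60,134",[proj(s,P(0,0,z)) for z in(0,60,134)])
# lens & disc prediction
d=np.array([532.2,-227.2]);
for psi in (13.4,15.4,17.4):
    u=np.array([np.cos(np.radians(psi)),np.sin(np.radians(psi))]);L=np.r_[d+121*u,250];B=np.r_[d+(121+104-14)*u,250+60+24];post=np.r_[d+205*u,10];print(psi,"lens t",proj(t,L),"s",proj(s,L),"post t",proj(t,post),"s",proj(s,post))
np.save("fin.npy",dict(s=s,t=t,w=w),allow_pickle=True)
E
```

```text
12.05 [ 494.52 -238.42  197.56] [ 2.99 -0.51  0.58] [-0.73  0.14  1.83  0.55  0.96  0.03] 20.835545787768645
(array([-0.  , -0.01, -0.  ]), array([-0., -0.,  0.]))
crop0 [251 158] 6
crop0 [157 175] 6
12 w tip [288.72 197.93] base [285.77 211.09] L/R end [277.23 195.57] [300.17 200.29] s tip [183.24 210.48] t [379.26 241.9 ]
15.5 w tip [291.13 198.5 ] base [287.33 211.46] L/R end [279.82 195.46] [302.39 201.52] s tip [182.61 210.72] t [379.95 241.79]
19 w tip [293.5  199.21] base [288.86 211.91] L/R end [282.41 195.52] [304.52 202.89] s tip [181.97 210.95] t [380.63 241.72]
23 w tip [296.14 200.19] base [290.57 212.54] L/R end [285.36 195.76] [306.83 204.59] s tip [181.22 211.22] t [381.42 241.69]
collar axis w [279.97 249.76] foot [281.1  208.86] s axis z0,60,134 [array([186.84, 234.51]), array([178.79, 210.31]), array([168.65, 179.85])]
13.4 lens t [378.91 181.97] s [204.11 213.7 ] post t [354.84 180.01] s [228.63 320.3 ]
15.4 lens t [377.   182.17] s [205.97 213.02] post t [352.27 180.28] s [231.47 318.95]
17.4 lens t [375.09 182.43] s [207.78 212.31] post t [349.72 180.63] s [234.25 317.53]
```

View pics/j.png

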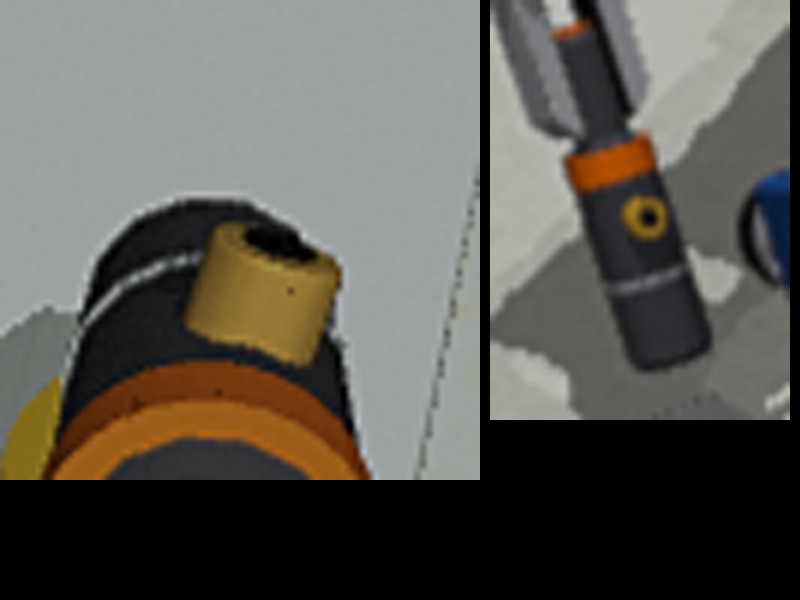

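The scene crop puts the port tip at (182.9,210.6), against a predicted (182.6,210.7), and the wrist crop suggests a port angle of about 16.5°. I'll make a 1° trim, let it settle, and do a last check.

Emit:
servo_tool([
  {"wx": 0,"wy": 0,"wz": -0.01,"dx": -0.005,"dy": -0.005,"dz": 0,"fingers": 1},
  {"wx": 0,"wy": 0,"wz": -0.01,"dx": -0.005,"dy": -0.005,"dz": 0,"fingers": 1},
  {"wx": 0,"wy": 0,"wz": -0.01,"dx": -0.005,"dy": -0.005,"dz": 0,"fingers": 1},
  {"wx": 0,"wy": 0,"wz": -0.01,"dx": -0.005,"dy": -0.005,"dz": 0,"fingers": 1},
  {"wx": 0,"wy": 0,"wz": -0.01,"dx": -0.005,"dy": -0.005,"dz": 0,"fingers": 1},
  {"wx": 0,"wy": 0,"wz": -0.01,"dx": -0.005,"dy": -0.005,"dz": 0,"fingers": 1},
])

```text
clock: 12.8
eef_pos: [493.8, -238.3, 197.2]
eef_rot: [2.984, -0.503, 0.602]
wrist_force: [-0.2, 0.3, -2.7]
finger_gap: 21.3
finger_force: 49.9
```

```bash
python3 - <<'E'
from fin import *
p,R=goal(16.5)
for i in range(4):
    t=camera("top");d=delta(p,R);print(d[0]*100,np.degrees(d[1]*2))
st=read_state();print(st["clock"],st["qd"],st["finger_gap"],st["finger_force"])
save(t,"k.png")
E
```

```text
[ 0.11 -0.52 -0.18] [-0.37 -0.18  0.16]
[ 0.15 -0.54 -0.17] [-0.37 -0.18  0.16]
[ 0.14 -0.52 -0.2 ] [-0.37 -0.18  0.16]
[ 0.15 -0.52 -0.18] [-0.37 -0.18  0.16]
13.0 [-0.  0. -0. -0.  0. -0.] 21.10162173866876 49.91886861738749
```

View pics/k.png

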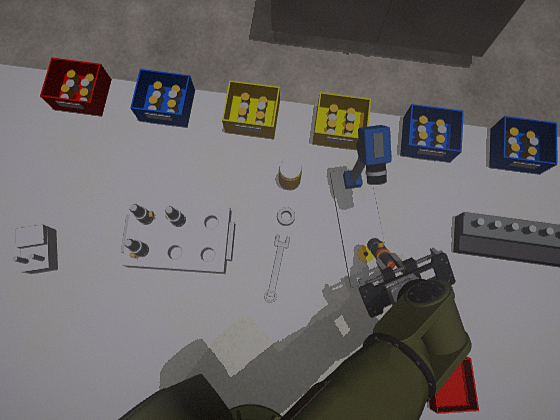

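The top view shows the cartridge held over the disc near (378,242), facing the camera at (376,180). The other cartridges, wrench, can and ring are where they were. The arm is still, within 1 mm and 0.5° of the target pose.

```bash
python3 -c "
from cell import *
print(sign_off())"
```

```text
the job is handed in; nothing more can be done
None
```

The orange cartridge is out of the block and held still in front of the inspection camera, with its port facing the lens. The arm is within about 1 mm and 0.5° of the pose I worked out from the images, nothing else appeared to move, and the job is signed off at about 13 s; the judge's result was not shown.

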